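# Strip the stuck cover off a punch stand

## Task

The metal cover is stuck on its wooden punch stand, so pulling it up would carry the stand along. Without lifting the stand off the bench, slide the covered stand along the bench into the open side of the hold-down until its foot is fully home under the lips, then pull the cover straight off, leaving the stand there, and set the cover down upright and flat inside the small grey tray; lower it, do not drop it. Leave the other things on the bench where they are.

Things in the scene. Friction and masses are not known exactly. Their poses are not given: they have to be found in the camera images.
- stand: Wooden punch stand, loose, about 0.38 kg. Square foot 110 x 110 x 12 mm, sides along its x and y; on it a block 66 x 72 mm, top 46 mm over the bench (punch stubs to 56 mm), at first hidden in the cover. Origin: centre of the foot's underside, z up. Side springs jam the block in the cover with about 6 to 9 N, more than the stand's weight. The foot stands out 15 mm all round the cover and may be pushed.
- cover: Sheet-metal cover, open below, about 0.2 kg, 80 x 80 mm, wall 3 mm, 52 mm high, at first over the stand's block, resting on its foot. On top a dark wooden bar handle along the cover's y: 64 mm long, 14 mm wide, 12 mm thick, its middle 78 mm and top 84 mm above the rim, on two posts 24 mm either side of the middle, 20 mm open beneath. Origin: centre of the lower rim, z up.
- holddown: Dark steel hold-down fixed to the bench (place, yaw vary): channel with two side rails and a back stop, open to its own -x. Origin: on the bench, where the foot's centre is when home. Stop face at x = +55 mm; rails 116 mm apart inside, x = -25 to +55 mm, with lips (underside 15, top 22 mm over the bench, 92 mm between them). The foot slides in along +x, sides parallel to the rails; it can then rise 3 mm at most.
- mouth (a point): Middle of the hold-down's mouth, on the bench, 65 mm before its origin along its -x. Here the two 15 mm high guides are about 149 mm apart inside; they narrow to 114 mm at the rails. Outside, the guides reach 83 mm either side of the middle.
- tray: Shallow square tray of grey plastic, fixed, 134 x 134 mm outside, 14 mm high, walls and floor 4 mm thick. Origin: centre of its underside, x and y along its sides.
- block: Bystander: dark steel bench block 70 x 70 x 30 mm. Origin: centre of the underside.
- cup_left: Bystander: blue square cup of punches, 60 x 60 mm, 62 mm high with its punches, at the left. Origin: centre of the underside.
- cup_right: Bystander: the same kind of cup at the right.
- hammer: Bystander: hammer lying on the bench, 200 mm long along its x. Origin: under its middle.
- box: Bystander: flat clear box with a white lid, 134 x 79 x 28 mm. Origin: centre of the underside.
- mandrel: Bystander: dark steel ring mandrel lying on the bench along its x, 200 mm long. Origin: under its middle.
- driver: Bystander: slim screwdriver with a wooden handle lying on the bench, 200 mm long along its x. Origin: under its middle.
There are look-alikes about, which are no part of the job. There is more than one size of the cover; the one meant has the size given above.

How it is judged:
By the outcome, as a careful person would: the job done as asked, in the order asked, and still so for the second after the job is handed in, with the robot touching nothing.
It also fails if it takes over 70 s, if anything falls off the work surface, if the arm or the gripper's body presses on something with over 40 N, if the wrist force passes 120 N, or if a joint passes its speed limit or range.

## Robot

A 7-joint arm with a two-finger parallel gripper is mounted at the origin on the work surface. World frame = base frame: x ahead of the robot, y to its left, z up, the work surface at z = 0. Lengths are in mm, angles in rad, forces in N, time in s.
With the tool pointing down it reaches from about 400 to 850 mm from the base axis. Payload 10.4 kg.
Tool frame: the origin (TCP) lies at the very end of the fingers, on their centre line; the grasp point (between the pads) lies 19 mm behind it (robot.grasp_offset is the z of the grasp point in the tool frame, in mm); z points along the fingers, y is the line along which they close (so a half turn about z gives the same grasp; the last joint's range is limited). The gripper opens to 85 mm and grips with 20 to 120 N. Pads are 22 mm wide; open, the fingers measure 114 mm over their backs; the gripper's body (76 mm by 85 mm) begins 54 mm behind the grasp point. The pads swing forward as they close: fully open they stand 13 mm farther back than shut.
Start: joints at [-1.252, 0.332, -0.065, 1.46, 0.022, 1.35, -0.088], TCP at [209.477, 588.872, 231.338] pointing down, gripper open.
Joint ranges: [-2.6, 2.6], [-0.5, 2.12], [-1.47, 1.34], [0.16, 2.42], [-1.27, 4.41], [0.06, 2.06], [-2.6, 2.6]. Speed limits (rad/s): [2.22, 2.22, 2.79, 2.79, 3.14, 3.14, 3.14].

## Interface

Orientations are given as a rotation vector (axis times angle).
In Python, from bench import robot gives the robot as it stands.
- The arm moves only by the shell command python3 -m jog 'ROWS'. ROWS is JSON, a list of rows, each a list of 5 numbers: the shift along the tool's x, y, z in mm, then the turn about the tool's z in degrees, then the opening, from 0 (shut) to 1 (fully open). A call has 1 to 10 rows; each row is the pose to reach, as a shift and turn from the pose commanded when the call began, along the tool's axes at that moment; what a row does not reach only later rows make up. A row lasts 1/10 s, in which the tool goes at most 50 mm and 8.59 degrees, less where a joint would pass 70% of its speed; a pose out of reach is approached as far as the arm can. A call with a gripper value outside its range is refused whole. The fingers move at their own pace and stop on an object; the grip force is fixed at half the most. Time passes only in rows, so rows that repeat a pose let the fingers close. It gives the time, the measured TCP pose, the force and the opening at its end, in the units of the state.
- robot.read_state(): the state, without advancing time (a new reading comes with each control period).
- robot.camera(name): name is "scene" or "top"; returns the picture (420x560x3 uint8, red, green, blue); there is no depth.
- robot.camera_params(name): a dict with "fx", "fy", "cx", "cy" (pixels), "xyz" and "orientation" of the camera in the world. Camera axes: x right, y down, z forward; pixel columns grow to the right and rows downward; lengths in mm; the calibration is good to about 2 mm. A picture is of the moment at which its call begins. camera_params takes no time and is no camera call.
- robot.close_job(): hands the job in, once; it reports no verdict.
Trained networks look in the newest picture that a camera, given by its name, has taken for a name from the list of things; names that differ only in an ending like _2 or _b are one class to them, and where a whole thing is asked for, a point or a joint stands for the part that bears it (a point fixed in the world has none). Each returns a list of dicts, best first, with "confidence" (0 to 1); they miss things now and then, are a little off and sometimes report something else, mostly with a low value. They report only what shows in the picture. A call takes as long as a camera call. They do not tell look-alikes from the thing itself.
- robot.recognise(camera, target): "rect" ([centre column, centre row, width, height] in pixels, round what is visible of it).
- robot.masks_of(camera, target): "region" (420x560 bool, what is visible of it) and "rect" ([centre column, centre row, width, height] in pixels, round what is visible of it).
- robot.mark_of(camera, target): "point" ([column, row] in pixels: a listed point, or the origin of a listed thing).
The state is a dict: "time": time; "joints": joint angles; "qvel": joint speeds; "joint_torque": joint torques, N m; "tool_pos": TCP position; "eef_rot": TCP orientation; "wrist_force": force on the tool from outside, world axes, zero at the start; "wrist_torque": the same for the moment, N m; "grip_width": finger opening in mm.
Only numpy, scipy, OpenCV 4.12 (cv2) and the standard library are available. Lean on these libraries where they do the work, as an engineer would, in place of code of your own. Each camera call takes 0.05 s, during which the arm holds its last target. There are 200 camera calls.

## Working session

There is one attempt and no reset: what is moved stays moved. The work goes in short steps, Python scripts to look and compute and a shell command to move; the robot and the scene stay as the last step left them, time stands still between calls to the robot, and variables do not carry over. Pictures are saved under pics/ and viewed, on a budget of 10 in all, crops included, one or two more only if the job needs it, and the job is handed in when it is done.

```bash
mkdir -p pics
cat > h.py <<'E'
import numpy as np, cv2
from scipy.spatial.transform import Rotation as R
from bench import robot
def ray(cam,p):
    k=robot.camera_params(cam); d=np.array([(p[0]-k['cx'])/k['fx'],(p[1]-k['cy'])/k['fy'],1])
    return np.array(k['xyz']),R.from_rotvec(k['orientation']).as_matrix()@d
def at(cam,p,z):
    o,d=ray(cam,p); return (o+d*(z-o[2])/d[2])[:2].round(1)
def proj(cam,P):
    k=robot.camera_params(cam); c=R.from_rotvec(k['orientation']).as_matrix().T@(np.array(P,float)-k['xyz'])
    return np.array([k['fx']*c[0]/c[2]+k['cx'],k['fy']*c[1]/c[2]+k['cy']]).round(1)
def save(cam,name,crop=None,s=1):
    im=robot.camera(cam)[:,:,::-1]
    if crop: im=im[crop[1]:crop[3],crop[0]:crop[2]]
    im=cv2.resize(im,None,fx=s,fy=s,interpolation=cv2.INTER_CUBIC); cv2.imwrite('pics/'+name+'.png',im)
E
python3 - <<'E'
from h import *
for c in('scene','top'):
    save(c,c+'0'); k=robot.camera_params(c); print(c,k)
    for t in('cover','stand','holddown','mouth','tray'):
        print(c,t,[(np.round(m['point']).tolist(),round(m['confidence'],2),at(c,m['point'],12 if t=='cover' else 0).tolist()) for m in robot.mark_of(c,t)[:4]])
print(robot.read_state())
a=cv2.imread('pics/scene0.png');b=cv2.imread('pics/top0.png')
E
```

```text
scene {'fx': 421.67488470849366, 'fy': 421.67488470849366, 'cx': 276.50041784846707, 'cy': 212.35248143434245, 'xyz': array([1266.45064121, -238.70265944,  811.26717355]), 'orientation': array([-1.94007305, -1.44849295,  0.60077758])}
scene cover [([208.0, 205.0], 0.71, [394.2, -162.9]), ([279.0, 211.0], 0.62, [472.1, 19.3])]
scene stand [([281.0, 212.0], 0.71, [466.5, 26.4])]
scene holddown [([358.0, 229.0], 0.67, [584.0, 206.3])]
scene mouth []
scene tray [([206.0, 269.0], 0.66, [605.6, -206.3])]
top {'fx': 507.4620247926561, 'fy': 507.4620247926561, 'cx': 284.0079086916486, 'cy': 205.63377557495068, 'xyz': array([ 431.09881202,   13.61425285, 1266.19471012]), 'orientation': array([-2.18150356,  2.18435405, -0.11079293])}
top cover [([275.0, 235.0], 0.57, [469.8, 18.8])]
top stand [([271.0, 234.0], 0.75, [472.7, 28.6])]
top holddown []
top mouth []
top tray [([363.0, 175.0], 0.79, [620.8, -202.8])]
{'time': 0.6, 'joints': array([-1.25159286,  0.33217388, -0.06473608,  1.46009989,  0.02160389,
        1.34992448, -0.0884928 ]), 'qvel': array([ 0.00104425,  0.00206077, -0.00025574,  0.00088866, -0.0012894 ,
        0.00058557,  0.00048251]), 'joint_torque': array([ 1.01826481e-03, -6.24936748e+01,  4.97239432e-02, -3.91700256e+01,
        1.64419081e-02,  1.75176483e-03, -1.26407011e-05]), 'tool_pos': array([209.46037163, 588.86940608, 231.35398909]), 'eef_rot': array([-5.34221815e-01, -3.09582732e+00, -1.43546015e-04]), 'wrist_force': array([-0.29417444, -0.40533177, -0.06811284]), 'wrist_torque': array([-0.02574572, -0.02065206, -0.03584818]), 'grip_width': 85.21934493281331}
```

View pics/scene0.png

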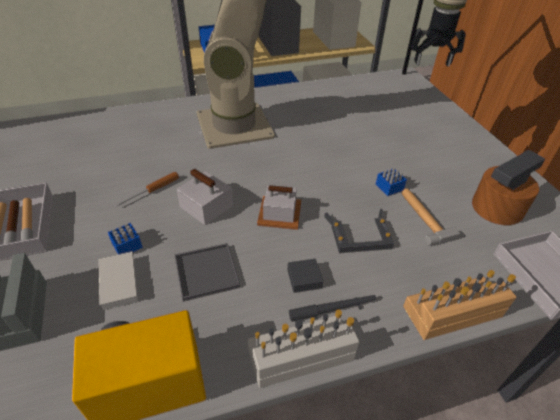

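View pics/top0.png

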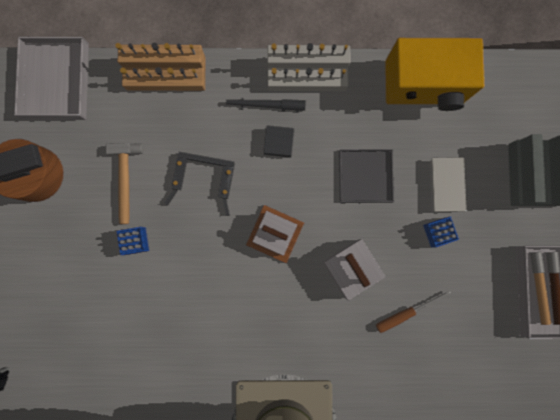

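The scene view shows two candidate covers. One sits on a wooden foot at scene (280,207), top (275,234). The other is larger with no foot, at scene (205,195), top (355,270). I choose the one on the foot. The hold-down is at top (203,180), open downward in the image, and the tray is at top (365,176). I'll take one close crop.

Run:
```python
from h import *
save('top','crop1',(150,135,320,275),4)
for t in('cover','stand','holddown','tray'):
  for m in robot.masks_of('top',t)[:3]:
    r=m['region'].astype(np.uint8); c=max(cv2.findContours(r,0,1)[0],key=cv2.contourArea)
    q=cv2.boxPoints(cv2.minAreaRect(c)); z={'cover':52,'stand':12,'holddown':22,'tray':14}[t]
    print(t,round(m['confidence'],2),q.round(1).tolist(),[at('top',p,z).tolist() for p in q],at('top',q.mean(0),z))
```

```text
cover 0.77 [[322.1000061035156, 260.8999938964844], [361.6000061035156, 237.3000030517578], [385.3999938964844, 277.0], [346.0, 300.6000061035156]] [[405.8, -93.6], [461.9, -188.5], [367.5, -243.9], [312.2, -149.3]] [ 386.6 -168.8]
cover 0.69 [[253.0, 241.60000610351562], [266.29998779296875, 210.6999969482422], [297.1000061035156, 223.89999389648438], [283.79998779296875, 254.8000030517578]] [[452.0, 71.0], [525.9, 39.5], [494.1, -34.2], [420.5, -2.3]] [473.   18.5]
cover 0.46 [[225.60000610351562, 107.0999984741211], [226.1999969482422, 95.5999984741211], [306.3999938964844, 99.9000015258789], [305.79998779296875, 111.5]] [[779.5, 139.0], [808.3, 137.7], [797.8, -58.3], [768.9, -56.6]] [788.6  40.5]
stand 0.76 [[245.10000610351562, 243.6999969482422], [264.20001220703125, 203.60000610351562], [305.29998779296875, 223.1999969482422], [286.29998779296875, 263.29998779296875]] [[447.5, 92.3], [546.7, 45.5], [497.9, -56.3], [399.4, -8.8]] [472.7  18.2]
holddown 0.66 [[164.6999969482422, 203.60000610351562], [174.5, 150.0], [238.60000610351562, 161.8000030517578], [228.8000030517578, 215.3000030517578]] [[545.9, 289.4], [679.2, 267.6], [649.9, 108.9], [516.9, 132.2]] [597.7 199.6]
tray 0.63 [[165.6999969482422, 202.89999389648438], [175.1999969482422, 150.1999969482422], [237.5, 161.39999389648438], [228.0, 214.1999969482422]] [[548.3, 288.9], [680.4, 267.7], [652.1, 112.3], [520.3, 134.9]] [599.9 201. ]
tray 0.6 [[340.0, 149.0], [394.0, 149.0], [394.0, 202.0], [340.0, 202.0]] [[683.7, -144.1], [683.8, -279.9], [550.2, -277.0], [550.3, -142.6]] [ 616.7 -210.8]
```

View pics/crop1.png

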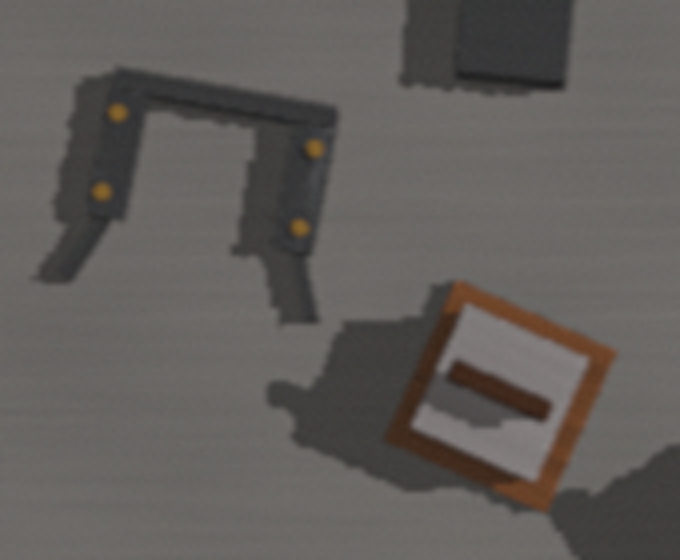

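The close crop confirms the choice. The orange-brown foot shows all round the cover, with corners at crop (460,285), (615,352), (548,510) and (387,438), and the handle runs parallel to the upper edge. The hold-down's bolts are at (118,112), (315,148), (300,228) and (102,191).

Run:
```python
from h import *
f=lambda x,y:(150+(x+.5)/4-.5,135+(y+.5)/4-.5)
F=np.array([at('top',f(*p),12) for p in[(460,285),(615,352),(548,510),(387,438)]])
print('foot',F.tolist(),F.mean(0),[np.linalg.norm(F[i]-F[i-1]).round(1) for i in range(4)],[np.degrees(np.arctan2(*(F[i]-F[(i+1)%4])[::-1])).round(1) for i in range(4)])
H=np.array([at('top',f(*p),90+6) for p in[(455,370),(545,410)]]);print('handle',H.mean(0),np.degrees(np.arctan2(*(H[0]-H[1])[::-1])))
B=np.array([at('top',f(*p),24) for p in[(118,112),(315,148),(300,228),(102,191)]])
x=(B[0]+B[1]-B[2]-B[3])/2;y=(B[0]+B[3]-B[1]-B[2])/2
print('bolts',B.tolist(),B.mean(0),np.degrees(np.arctan2(x[1],x[0])),np.degrees(np.arctan2(-y[0],y[1])),np.hypot(*x),np.hypot(*y))
S=np.array([at('top',f(*p),22) for p in[(118,70),(337,108)]]);E=np.array([at('top',f(*p),15) for p in[(53,282),(300,323)]])
Fr=np.array([at('top',f(*p),22) for p in[(108,216),(298,252)]])
print('stop back edge',S.tolist(),S.mean(0),'guide ends',E.tolist(),E.mean(0),'rail front',Fr.mean(0))
# tray
T=[p['rect'] for p in robot.recognise('top','tray')];print(T)
M=R.from_rotvec(robot.read_state()['eef_rot']).as_matrix();print(M.round(3))
```

```text
foot [[541.0, 44.5], [499.3, -51.4], [402.2, -9.7], [446.5, 89.3]] [472.25   18.175] [np.float64(104.6), np.float64(104.6), np.float64(105.7), np.float64(108.5)] [np.float64(66.5), np.float64(-23.2), np.float64(-114.1), np.float64(154.6)]
handle [472.85  19.3 ] 65.96571184055746
bolts [[647.3, 255.4], [624.9, 133.8], [575.2, 142.6], [598.1, 264.4]] [611.375 199.05 ] -10.20285141938297 -10.542887535731962 50.24452706514399 123.78979158234331
stop back edge [[673.9, 256.2], [650.2, 120.6]] [662.05 188.4 ] guide ends [[542.7, 295.4], [517.3, 143.0]] [530.  219.2] rail front [571.75 202.4 ]
[[366.9, 174.9, 53.0, 53.7]]
[[-0.942  0.335  0.   ]
 [ 0.335  0.942  0.   ]
 [ 0.     0.    -1.   ]]
```

```bash
cat >> h.py <<'E'
def go(P,yaw):
    "shift in tool axes and turn to TCP P with tool y at yaw (deg)"
    s=robot.read_state(); M=R.from_rotvec(s['eef_rot']).as_matrix()
    y=np.degrees(np.arctan2(M[1,1],M[0,1])); t=-(yaw-y); t=(t+90)%180-90
    print('t',s['time'],'pos',s['tool_pos'].round(1),'yaw',y.round(2),'F',s['wrist_force'].round(1),'w',s['grip_width'].round(1),'-> shift',(M.T@(np.array(P,float)-s['tool_pos'])).round(1),'turn',round(t,2))
E
python3 -m jog '[[-439,-449,0,94,1],[-439,-449,0,94,1],[-439,-449,0,94,1],[-439,-449,0,94,1],[-439,-449,0,94,1],[-439,-449,0,94,1],[-439,-449,0,94,1],[-439,-449,0,94,1],[-439,-449,0,94,1],[-439,-449,0,94,1]]'
python3 -c "
from h import *
go((472.5,18.5,150),-24)"
```

```text
time: 1.9
tool_pos: [419.5, 132.9, 231.7]
eef_rot: [-2.507, -1.893, -0.002]
wrist_force: [1.2, 0.1, 0.7]
grip_width: 85.3Traceback (most recent call last):
  File "<string>", line 3, in <module>
    go((472.5,18.5,150),-24)
    ~~^^^^^^^^^^^^^^^^^^^^^^
  File "h.py", line 20, in go
    print('t',s['time'],'pos',s['tool_pos'].round(1),'yaw',y.round(2),'F',s['wrist_force'].round(1),'w',s['grip_width'].round(1),'-> shift',(M.T@(np.array(P,float)-s['tool_pos'])).round(1),'turn',round(t,2))
                                                                                                        ^^^^^^^^^^^^^^^^^^^^^
AttributeError: 'float' object has no attribute 'round'
```

```bash
sed -i "s/s\['grip_width'\].round(1)/round(s['grip_width'],1)/" h.py
python3 -c "
from h import *
go((472.5,18.5,140),-24)
for c in ('scene',):
  robot.camera(c)
  for m in robot.masks_of(c,'holddown')[:1]+robot.masks_of(c,'stand')[:1]: print(m['rect'])
  # check predicted model points
u=np.array([.9836,-.1805]);v=np.array([.1805,.9836]);o=np.array([596.5,201])
f=lambda x,y,z:proj('scene',(*(o+u*x+v*y),z))
print('bolts pred',[f(x,y,23).tolist() for x in(-10,40) for y in(-62,62)],'guide ends',[f(-65,y,15).tolist() for y in(-83,83)])
save('scene','s1',(250,150,410,270),5)
"
```

```text
t 1.9 pos [419.5 132.9 231.7] yaw -15.87 F [1.2 0.1 0.7] w 85.3 -> shift [-95.7  82.3  91.6] turn 8.13
[359.5, 229.8, 70.2, 45.0]
[280.5, 215.4, 37.3, 28.3]
bolts pred [[335.2, 225.4], [381.2, 222.0], [339.4, 239.4], [386.8, 235.8]] guide ends [[323.0, 213.6], [382.3, 209.4]]
```

View pics/s1.png

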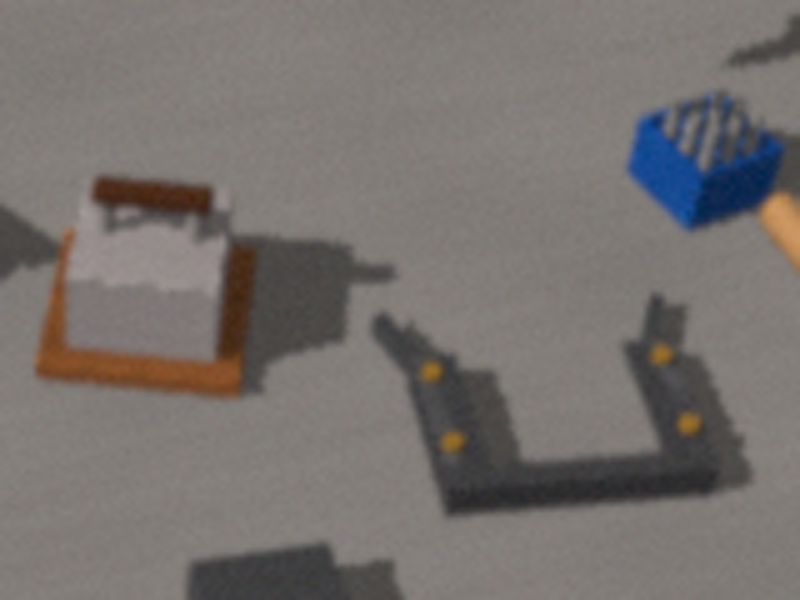

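The scene picture shows the covered stand at about crop (150,280), with the handle centre at (153,194). The hold-down's bolts are at (431,371), (660,354), (452,441) and (689,423), within about 1.5 px of my prediction. I'll go over the handle.

```bash
python3 -m jog '[[-96,82,0,8,1],[-96,82,0,8,1],[-96,82,0,8,1],[-96,82,92,8,1],[-96,82,92,8,1],[-96,82,92,8,1],[-96,82,92,8,1]]'
python3 -c "
from h import *
go((472.5,18.8,72),-24)
print(proj('scene',(472.5,18.8,96)),'obs 280.5,188.7')
o=[(336.1,224.1),(381.9,220.7),(340.3,238.1),(387.7,234.5)]
for z in(22,24,27): print(z,np.mean([at('scene',p,z) for p in o],0))
"
```

```text
time: 2.8
tool_pos: [472.3, 21.5, 140.0]
eef_rot: [-2.626, -1.725, 0.001]
wrist_force: [0.4, 0.1, 0.8]
grip_width: 85.3
t 2.8 pos [472.3  21.5 140. ] yaw -23.4 F [0.4 0.1 0.8] w 85.3 -> shift [-2.3  1.3 68. ] turn 0.6
[279.2 187.9] obs 280.5,188.7
22 [606.7   203.025]
24 [608.375 201.9  ]
27 [610.825 200.25 ]
```

```bash
python3 -m jog '[[-1,1,35,1,1],[-1,1,60,1,1],[-1,1,68,1,1],[-1,1,68,1,1],[-1,1,68,1,0],[-1,1,68,1,0],[-1,1,68,1,0],[-1,1,68,1,0],[-1,1,68,1,0],[-1,1,68,1,0]]'
python3 -c "
from h import *
u=np.array([.9836,-.1805]);v=np.array([.1805,.9836]);o=np.array([595.5,202.5])
go((*(o-142*u-200*v),72),-10.4)
save('scene','s2',(230,130,370,235),5)
"
```

```text
time: 3.8
tool_pos: [472.5, 19.4, 71.4]
eef_rot: [-2.642, -1.699, 0.001]
wrist_force: [-4.5, 2.4, 5.7]
grip_width: 12.9
t 3.8 pos [472.5  19.4  71.4] yaw -24.51 F [-4.5  2.4  5.7] w 12.9 -> shift [-11.  -52.9  -0.5] turn -14.11
```

View pics/s2.png

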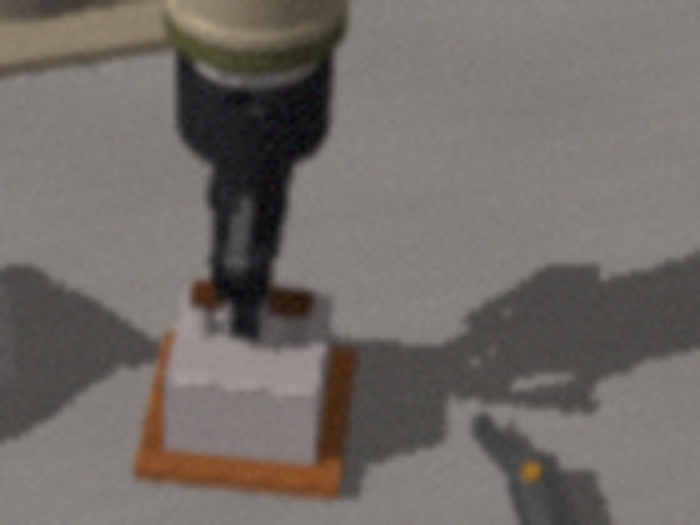

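The fingers hold the bar at 12.9 mm, with the handle's middle at crop (253,297) and the finger at (245,300), about 2–3 mm off the bar's centre. First I'll slide back and turn parallel to the hold-down.

```bash
python3 -m jog '[[-2,-9,0,-2,0],[-4,-18,0,-5,0],[-6,-27,0,-7,0],[-8,-36,0,-10,0],[-10,-45,0,-12,0],[-11,-53,0,-14,0],[-11,-53,0,-14,0]]'
python3 -c "
from h import *
u=np.array([.9836,-.1805]);v=np.array([.1805,.9836]);o=np.array([595.5,202.5])
go((*(o-142*u-2*v),72),-10.4)
"
```

```text
time: 4.55
tool_pos: [419.2, 31.4, 71.4]
eef_rot: [-2.414, -2.01, -0.0]
wrist_force: [-0.3, -0.8, 1.1]
grip_width: 12.6
t 4.55 pos [419.2  31.4  71.4] yaw -10.42 F [-0.3 -0.8  1.1] w 12.6 -> shift [198.1   0.4  -0.5] turn -0.02
```

```bash
python3 -m jog '[[20,0,0,0,0],[40,0,0,0,0],[60,0,0,0,0],[80,0,0,0,0],[100,0,0,0,0],[120,0,0,0,0],[140,0,0,0,0],[160,0,0,0,0],[180,0,0,0,0],[198,0,0,0,0]]'
python3 -c "
from h import *
u=np.array([.9836,-.1805]);v=np.array([.1805,.9836]);o=np.array([595.5,202.5])
go((*(o-142*u-2*v),72),-10.4)
save('top','t2',(140,135,290,260),5)
save('scene','s3x',(250,130,410,250),5)
"
```

```text
time: 5.55
tool_pos: [456.7, 224.1, 71.8]
eef_rot: [2.417, 2.004, -0.004]
wrist_force: [-0.3, -11.3, 11.5]
grip_width: 12.7
t 5.55 pos [456.7 224.1  71.8] yaw -10.67 F [ -0.3 -11.3  11.5] w 12.7 -> shift [ 1.8 -1.6 -0.2] turn -0.27
```

View pics/t2.png

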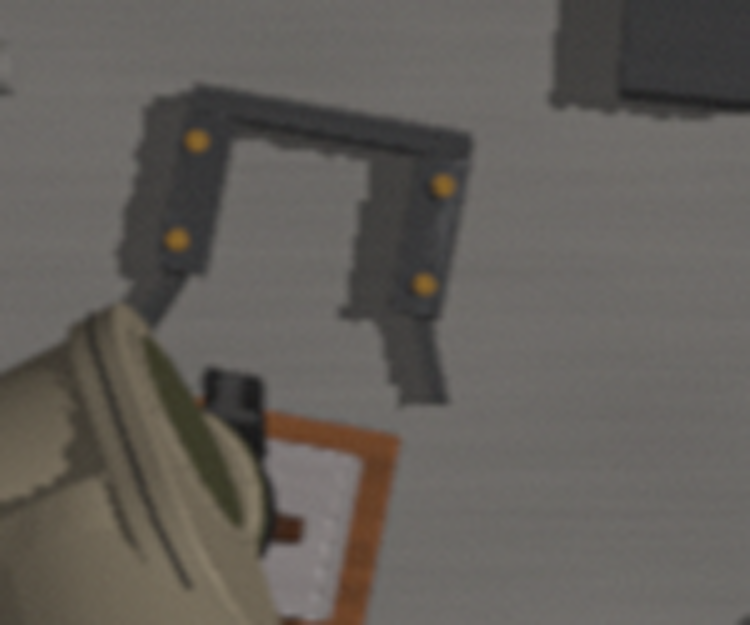

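View pics/s3x.png

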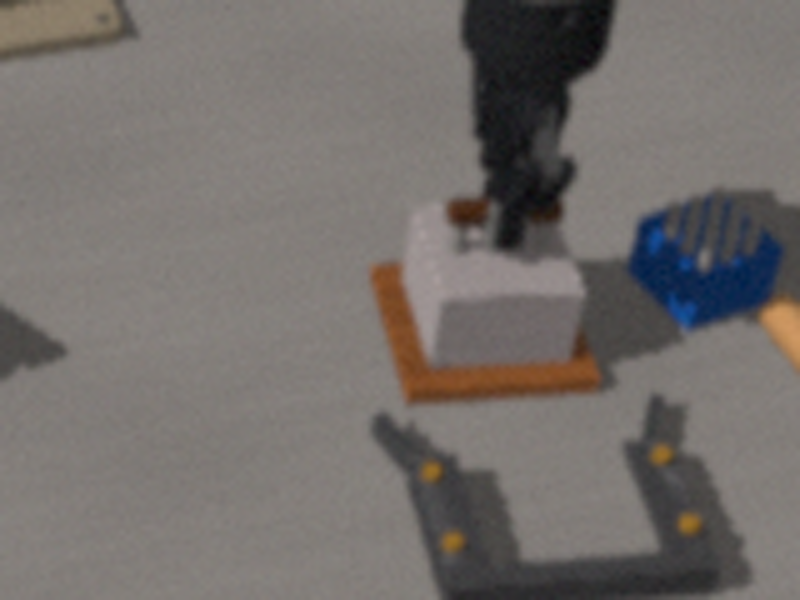

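The top crop shows the foot's front-right corner at (398,438), just before the right guide's tip at (425,400). In the scene crop the foot's front corners are at (407,388) and (600,374), and the bolts are unchanged. Next I'll work out the offset in hold-down coordinates for each camera.

Run:
```python
from h import *
def rel(cam,f,bolts,pts,zb=24):
    B=np.array([at(cam,f(*p),zb) for p in bolts]) # rear -y, rear +y, front -y, front +y
    x=(B[0]+B[1]-B[2]-B[3])/2;y=(B[1]+B[3]-B[0]-B[2])/2
    a=(np.arctan2(x[1],x[0])+np.arctan2(-y[0],y[1])*3)/4
    u=np.array([np.cos(a),np.sin(a)]);v=np.array([-u[1],u[0]]);o=B.mean(0)-15*u
    print(cam,'yaw',np.degrees(a),'o',o)
    for p,z in pts:
        d=at(cam,f(*p),z)-o;print(p,'u,v',(d@u).round(1),(d@v).round(1))
rel('top',lambda x,y:(140+(x+.5)/5-.5,135+(y+.5)/5-.5),[(445,185),(198,141),(425,284),(177,240)],[((398,438),12),((265,412),12),((362,620),12),((302,528),96)])
rel('scene',lambda x,y:(250+(x+.5)/5-.5,130+(y+.5)/5-.5),[(452,541),(689,523),(431,471),(660,454)],[((407,388),12),((600,374),12),((372,267),12),((449,212),90),((560,212),90)])
```

```text
top yaw -10.36468652446043 o [596.49476183 201.6486935 ]
(398, 438) u,v -86.2 -61.6
(265, 412) u,v -85.4 5.4
(362, 620) u,v -177.2 -61.1
(302, 528) u,v -137.6 -36.4
scene yaw -10.268498581553644 o [592.36525207 204.27391867]
(407, 388) u,v -86.4 -57.5
(600, 374) u,v -86.8 52.7
(372, 267) u,v -191.1 -56.4
(449, 212) u,v -142.1 -30.4
(560, 212) u,v -136.1 30.6
```

```bash
python3 -m jog '[[3,5,0,0,0],[3,18,0,0,0],[3,31,0,0,0],[3,44,0,0,0],[3,57,0,0,0],[3,70,0,0,0],[3,70,0,0,0]]'
python3 -c "
from h import *
u=np.array([.9836,-.1805]);v=np.array([.1805,.9836]);o=np.array([595.,202.5])
go((*(o),72),-10.4)
save('scene','s4x',(250,130,410,250),5)
"
```

```text
time: 6.35
tool_pos: [526.2, 215.8, 71.2]
eef_rot: [-2.417, -2.006, 0.0]
wrist_force: [-0.5, 0.9, 3.2]
grip_width: 12.7
t 6.35 pos [526.2 215.8  71.2] yaw -10.6 F [-0.5  0.9  3.2] w 12.7 -> shift [-0.4 70.1 -0.8] turn -0.2
```

View pics/s4x.png

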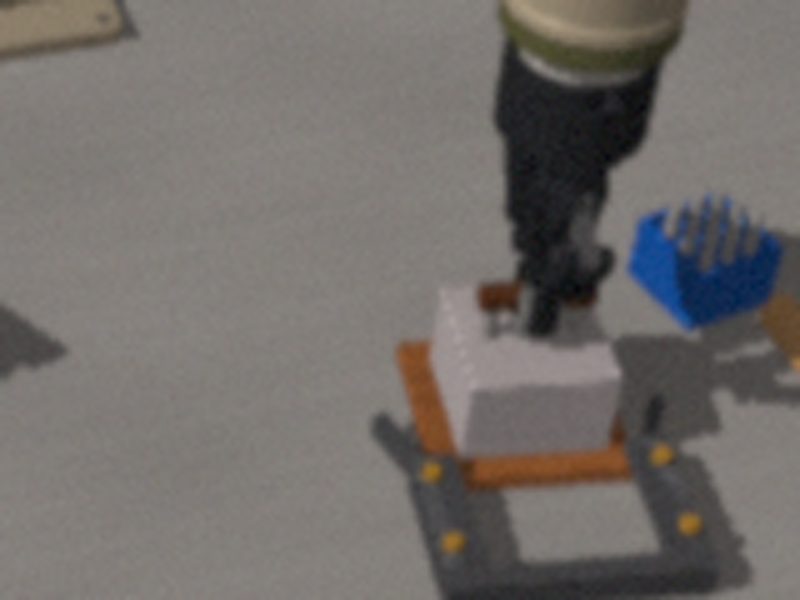

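The foot's front edge at crop (470–630, 475) is already between the rails and under the front of the lips, and forces are low. I'll push on to the stop.

```bash
python3 -m jog '[[0,12,0,0,0],[0,24,0,0,0],[0,36,0,0,0],[0,48,0,0,0],[0,58,0,0,0],[0,63,0,0,0],[0,63,0,0,0]]'; python3 -m jog '[[0,2,0,0,0],[0,4,0,0,0],[0,6,0,0,0],[0,6,0,0,0]]'
python3 -c "
from h import *
go((595,202.5,72),-10.4)"
```

```text
time: 7.1
tool_pos: [586.9, 204.7, 71.2]
eef_rot: [-2.415, -2.007, 0.001]
wrist_force: [-2.7, 0.6, 5.0]
grip_width: 13.0
time: 7.5
tool_pos: [592.0, 203.9, 71.2]
eef_rot: [-2.414, -2.008, 0.003]
wrist_force: [-4.6, 1.4, 6.1]
grip_width: 13.2
t 7.5 pos [592.  203.9  71.2] yaw -10.5 F [-4.6  1.4  6.1] w 13.2 -> shift [-0.8  3.2 -0.9] turn -0.1
```

```bash
python3 -m jog '[[0,1,0,0,0],[0,2,0,0,0],[0,2,0,0,0]]'; python3 -m jog '[[0,1,0,0,0],[0,2,0,0,0],[0,2,0,0,0]]'; python3 -m jog '[[0,1,0,0,0],[0,2,0,0,0],[0,2,0,0,0]]'
python3 -c "
from h import *
go((595,202.5,72),-10.4)"
```

```text
time: 7.8
tool_pos: [593.8, 203.6, 71.1]
eef_rot: [-2.414, -2.008, 0.003]
wrist_force: [-7.1, 1.2, 7.1]
grip_width: 12.7
time: 8.1
tool_pos: [595.7, 203.3, 71.2]
eef_rot: [-2.413, -2.008, 0.003]
wrist_force: [-6.5, 0.3, 6.0]
grip_width: 12.8
time: 8.4
tool_pos: [596.7, 202.8, 71.2]
eef_rot: [-2.412, -2.007, 0.006]
wrist_force: [-12.4, -0.9, 12.4]
grip_width: 13.0
t 8.4 pos [596.7 202.8  71.2] yaw -10.47 F [-12.4  -0.9  12.4] w 13.0 -> shift [-0.6 -1.6 -0.8] turn -0.07
```

```bash
python3 -m jog '[[0,1,0,0,0],[0,2,0,0,0],[0,2,0,0,0]]'; 
python3 -c "
from h import *
go((595,202.5,72),-10.4)
save('scene','s5x',(290,150,410,250),6)
robot.camera('top');print(robot.mark_of('scene','stand'),robot.mark_of('scene','holddown'))"
```

```text
time: 8.7
tool_pos: [597.4, 202.8, 71.5]
eef_rot: [-2.41, -2.006, 0.009]
wrist_force: [-20.2, -1.4, 19.9]
grip_width: 12.6
t 8.7 pos [597.4 202.8  71.5] yaw -10.45 F [-20.2  -1.4  19.9] w 12.6 -> shift [-0.7 -2.3 -0.5] turn -0.05
[{'point': [362.4, 228.1], 'confidence': 0.47}] [{'point': [358.8, 230.7], 'confidence': 0.97}]
```

View pics/s5x.png

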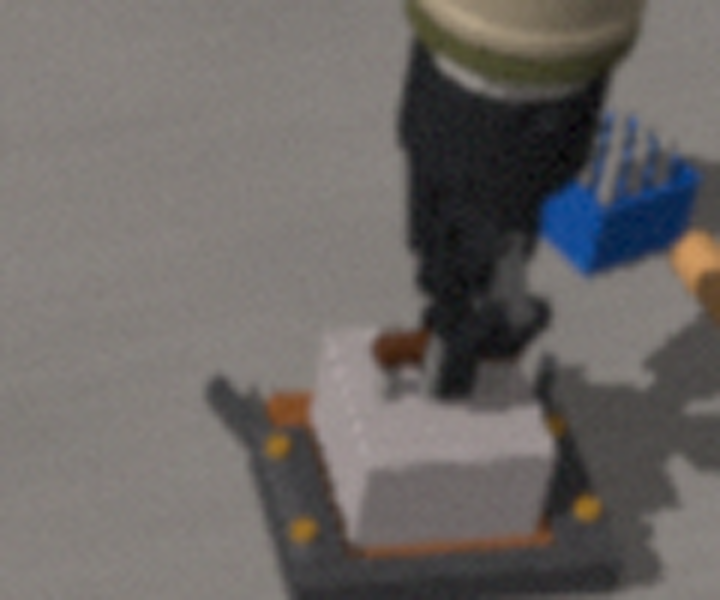

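The foot is against the stop: push force is 20 N with no further travel, and only a thin orange strip shows at the back at crop (450,548). I'll ease the push off and pull straight up.

```bash
python3 -m jog '[[0,-1,0,0,0],[0,-1.5,0,0,0],[0,-1.5,0,0,0]]'; python3 -m jog '[[0,0,-2,0,0],[0,0,-4,0,0],[0,0,-7,0,0],[0,0,-11,0,0],[0,0,-16,0,0],[0,0,-22,0,0]]'
python3 -m jog '[[0,0,-8,0,0],[0,0,-16,0,0],[0,0,-24,0,0],[0,0,-34,0,0],[0,0,-50,0,0],[0,0,-70,0,0],[0,0,-90,0,0],[0,0,-90,0,0]]'
python3 -c "
from h import *
go((617,-211,185),0)
save('scene','s6x',(270,110,410,250),4)
r=[m for m in robot.masks_of('scene','tray')]
robot.camera('top')
for c in('scene','top'):
  for m in robot.masks_of(c,'tray'): 
    q=cv2.boxPoints(cv2.minAreaRect(max(cv2.findContours(m['region'].astype(np.uint8),0,1)[0],key=cv2.contourArea)));print(c,m['confidence'],[at(c,p,14).tolist() for p in q])
  print([at(c,m['point'],0) for m in robot.mark_of(c,'tray')])"
```

```text
time: 9.2
tool_pos: [597.0, 202.8, 71.3]
eef_rot: [-2.412, -2.007, 0.006]
wrist_force: [-14.1, -0.4, 12.8]
grip_width: 12.9
time: 9.8
tool_pos: [598.2, 201.8, 92.3]
eef_rot: [-2.415, -2.008, 0.006]
wrist_force: [-6.3, 2.1, -6.4]
grip_width: 12.6
time: 10.6
tool_pos: [601.8, 202.4, 187.5]
eef_rot: [2.415, 2.007, 0.01]
wrist_force: [0.2, -0.7, -1.8]
grip_width: 12.9
t 10.6 pos [601.8 202.4 187.5] yaw -10.55 F [ 0.2 -0.7 -1.8] w 12.9 -> shift [-403.6   90.7    1.5] turn -10.55
scene 0.71 [[549.6, -279.3], [546.5, -134.2], [694.2, -141.5], [692.8, -272.9]]
scene 0.26 [[778.4, -54.1], [793.5, 149.0], [827.8, 138.2], [811.9, -59.3]]
[array([ 608.6, -210.5])]
top 0.92 [[550.3, -142.6], [683.7, -144.1], [683.8, -279.9], [550.2, -277.0]]
[array([ 617. , -208.8])]
```

View pics/s6x.png

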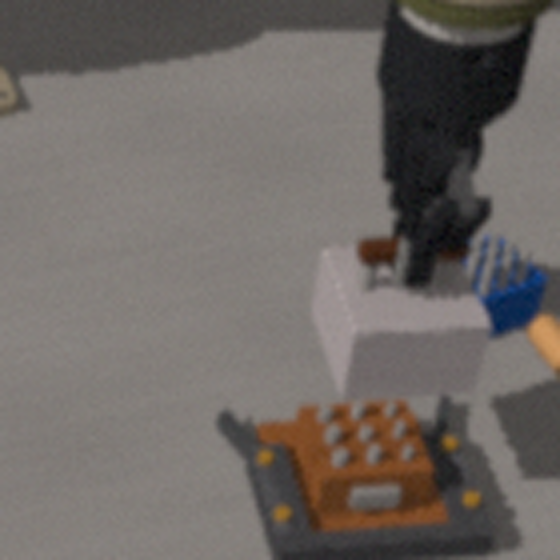

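The pull worked. The bare stand, with its nine stubs at crop (325–410, 405–460), stays in the hold-down, and the cover hangs level above it. Next, the tray.

```bash
python3 -m jog '[[-40,9,0,-1,0],[-80,18,0,-2,0],[-120,27,0,-3,0],[-160,36,0,-4,0],[-200,45,0,-5,0],[-240,54,0,-6,0],[-280,63,0,-7,0],[-320,72,0,-8,0],[-360,81,0,-9,0],[-403,90,0,-10,0]]'
python3 -m jog '[[0,0,0,0,0],[0,0,0,0,0],[0,0,40,0,0],[0,0,80,0,0],[0,0,100,0,0],[0,0,100,0,0]]'
python3 -c "
from h import *
go((615,-211,63),0)"
```

```text
time: 11.95
tool_pos: [614.5, -211.5, 182.7]
eef_rot: [-2.229, -2.213, -0.0]
wrist_force: [1.3, -0.3, -1.6]
grip_width: 12.6
time: 12.55
tool_pos: [612.9, -207.7, 79.6]
eef_rot: [-2.225, -2.21, 0.004]
wrist_force: [-0.3, 0.8, -2.5]
grip_width: 12.7
t 12.55 pos [ 612.9 -207.7   79.6] yaw -0.4 F [-0.3  0.8 -2.5] w 12.7 -> shift [-3.3  2.2 16.5] turn -0.4
```

```bash
python3 -m jog '[[-2,2,5,0,0],[-2,2,9,0,0],[-2,2,12,0,0],[-2,2,14,0,0],[-2,2,15,0,0],[-2,2,15,0,0]]'
python3 -c "
from h import *
go((615,-211,63),0)
save('scene','s7x',(150,180,290,320),4)"
```

```text
time: 13.15
tool_pos: [616.7, -212.5, 68.4]
eef_rot: [2.232, 2.211, 0.0]
wrist_force: [0.2, 0.8, -2.9]
grip_width: 12.6
t 13.15 pos [ 616.7 -212.5   68.4] yaw -0.53 F [ 0.2  0.8 -2.9] w 12.6 -> shift [ 1.5 -1.7  5.4] turn -0.53
```

View pics/s7x.png

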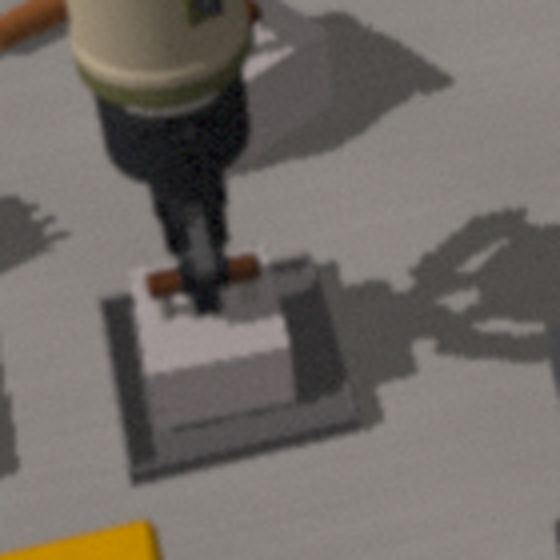

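The cover is inside the tray walls and hangs about 5 mm above the floor, with its front edge at crop (155–295, 400–430). I'll lower gently until it touches.

```bash
python3 -m jog '[[0,0,1,0,0],[0,0,2,0,0],[0,0,3,0,0],[0,0,4,0,0],[0,0,4,0,0]]'; python3 -m jog '[[0,0,0.5,0,0],[0,0,1,0,0],[0,0,1,0,0]]';python3 -m jog '[[0,0,0.5,0,0],[0,0,1,0,0],[0,0,1,0,0]]'
```

```text
time: 13.7
tool_pos: [616.5, -212.5, 64.0]
eef_rot: [-2.231, -2.211, 0.0]
wrist_force: [-0.1, 0.1, -2.6]
grip_width: 12.8
time: 14.0
tool_pos: [616.8, -212.7, 63.5]
eef_rot: [2.231, 2.211, 0.0]
wrist_force: [0.6, -0.4, -0.7]
grip_width: 12.8
time: 14.3
tool_pos: [617.1, -213.2, 63.2]
eef_rot: [2.231, 2.21, 0.001]
wrist_force: [-1.0, -1.3, 5.9]
grip_width: 12.9
```

Contact: force went from −2.6 to +5.9 N at the expected height. Release and back off.

```bash
python3 -m jog '[[0,0,0,0,0.3],[0,0,0,0,0.5],[0,0,0,0,0.7],[0,0,0,0,0.8],[0,0,0,0,0.8],[0,0,0,0,0.8],[0,0,0,0,0.8]]'; python3 -m jog '[[0,0,-15,0,0.8],[0,0,-40,0,0.8],[0,0,-80,0,0.8],[0,0,-120,0,0.8],[0,0,-150,0,0.8],[0,0,-150,0,0.8]]'
python3 -m jog '[[-20,-50,0,0,0.8],[-40,-100,0,0,0.8],[-60,-150,0,0,0.8],[-60,-200,0,0,0.8],[-60,-200,0,0,0.8],[-60,-200,0,0,0.8]]'
python3 -c "
from h import *
go((615,-211,63),0)
a=robot.camera('scene')[:,:,::-1];b=robot.camera('top')[:,:,::-1]
f=lambda i:cv2.resize(i,None,fx=5,fy=5,interpolation=2)
A=f(a[180:270,315:395]);B=f(b[140:230,160:240]);C=f(a[215:305,170:250])
cv2.imwrite('pics/end.png',cv2.resize(np.hstack([A,B]),(800,450)))
cv2.imwrite('pics/end2.png',np.hstack([cv2.resize(a[150:320,80:420],(680,340),interpolation=2)]))
"
```

```text
time: 15.0
tool_pos: [616.6, -212.5, 62.3]
eef_rot: [-2.232, -2.211, -0.0]
wrist_force: [0.6, 0.2, -0.2]
grip_width: 68.4
time: 15.6
tool_pos: [618.5, -213.7, 218.7]
eef_rot: [2.227, 2.206, 0.007]
wrist_force: [0.4, -0.4, 0.5]
grip_width: 68.3
time: 16.2
tool_pos: [414.6, -271.1, 213.0]
eef_rot: [2.234, 2.209, 0.004]
wrist_force: [0.6, -0.4, 0.5]
grip_width: 68.0
t 16.2 pos [ 414.6 -271.1  213. ] yaw -0.65 F [ 0.6 -0.4  0.5] w 68.0 -> shift [ 62.2 199.4 150.4] turn -0.65
```

View pics/end.png

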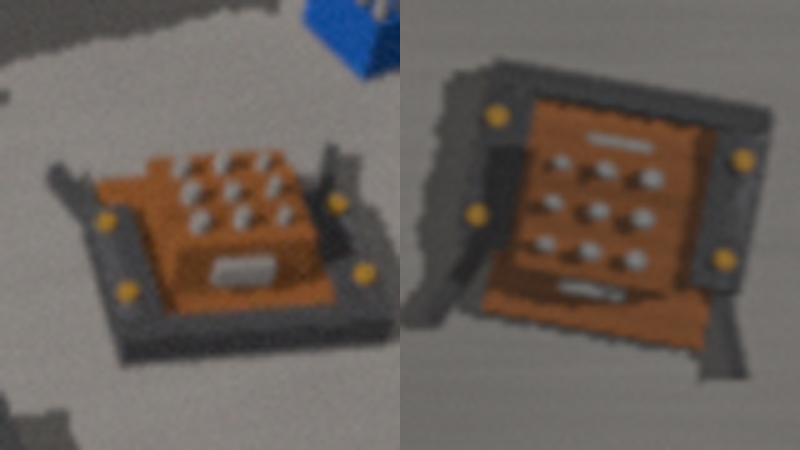

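View pics/end2.png

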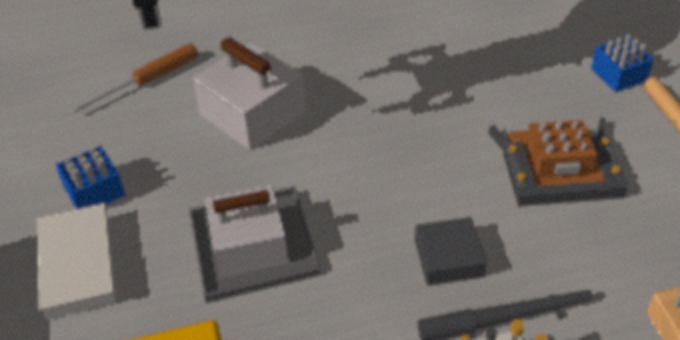

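The pictures show the stand in the hold-down, the cover upright in the tray and the bystanders unmoved. One numeric check on "home".

Run:
```python
from h import *
f=lambda x,y:(160+(x-400+.5)/5-.5,140+(y+.5)/5-.5)
B=np.array([at('top',f(*p),24) for p in[(743,160),(497,115),(725,260),(476,214)]])
a=np.radians(-10.4);u=np.array([np.cos(a),np.sin(a)]);v=np.array([-u[1],u[0]]);o=B.mean(0)-15*u
for p,z in[((483,310),12),((703,350),12),((537,99),12),((715,128),12),((597,212),56)]: d=at('top',f(*p),z)-o;print(p,(d@u).round(1),(d@v).round(1))
# stop: top edge back/front at 22
for p in[((625,92)),((625,110))]: d=at('top',f(*p),22)-o;print('stop',p,(d@u).round(1))
```

```text
(483, 310) -55.1 52.1
(703, 350) -55.1 -58.7
(537, 99) 53.4 46.5
(715, 128) 55.0 -43.5
(597, 212) -1.6 -1.7
stop (625, 92) 63.2
stop (625, 110) 54.4
```

The foot's rear edge is at u = −55.1 mm at both corners (home is −55), and its front is at the stop. Handing in.

```bash
python3 -c "
from bench import robot
print(robot.close_job())"
```

```text
the job is handed in; nothing more can be done
None
```

The job is done and handed in at about 16 s of robot time. I gripped the cover by its handle and slid the covered stand along the bench into the hold-down until it met the stop at about 20 N. Then I pulled the cover straight off and lowered it into the grey tray until it touched (about 6 N), released it and backed away.

**Last checks:**
- **Stand:** both rear corners of the foot measure 55.1 mm behind the hold-down's origin (home is 55), with the front edge at the stop.
- **Cover:** it stands upright inside the tray walls.
- **Other things:** in the last scene picture those in view (both cups, the larger look-alike cover, block, box, driver, mandrel and part of the hammer) look where they were. I judged this by eye.

**Disagreements:** the two cameras put the hold-down about 4 mm apart. I took a value between them, used positions relative to each camera's own view of the hold-down, and relied on the guides and contact force. The last side-to-side reading of the foot was off-centre by about 2–3 mm, which is within the 3 mm of play each side. I viewed 11 pictures, one over the budget of 10.

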